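Release the latched key on the pump's selector

TASK

One of the four identical keys on the pump's selector unit has been left latched down, a few millimetres below the others. With a fingertip tap each key lightly in turn, beginning at the end of the row with the green lamp, to feel which one it is; then press that key right home, once, and let it spring up, so that all four stand raised. Never push one of the other keys so far that it clicks, and do not lift or shift any of the loose things on and around the unit.

Things in the scene. Friction and masses are not known exactly. Their poses are not given: they have to be found in the camera images.
- unit: Selector unit: cream box fixed to the bench, 150 mm (its x) by 310 mm (y), deck 47 mm high, steel key plate 50 mm high. Origin: centre of underside; x to the back, y along the key row towards the green lamp, z up. Keys at x = -30, y = 75, 25, -25, -75 mm; the lamp (18 mm wide, 9 mm high) at x = -30, y = 125 mm. Each key travels 7 mm straight down to a hard stop and is damped: press slowly.
- slot1 (a point): The first key place counted from the green lamp: centre of the top face of a raised key there (66 mm above the bench), axes as the unit. Exactly one of the four caps is here; if it is the latched one, its top is 3 mm lower. A raised key yields from 1.5 N on, 0.5 N more per mm, and clicks into its latch beyond 5.5 mm (4.3 N).
- slot2 (a point): The second key place counted from the green lamp: centre of the top face of a raised key there (66 mm above the bench), axes as the unit. Exactly one of the four caps is here; if it is the latched one, its top is 3 mm lower. A raised key yields from 1.5 N on, 0.5 N more per mm, and clicks into its latch beyond 5.5 mm (4.3 N).
- slot3 (a point): The third key place counted from the green lamp: centre of the top face of a raised key there (66 mm above the bench), axes as the unit. Exactly one of the four caps is here; if it is the latched one, its top is 3 mm lower. A raised key yields from 1.5 N on, 0.5 N more per mm, and clicks into its latch beyond 5.5 mm (4.3 N).
- slot4 (a point): The fourth key place counted from the green lamp: centre of the top face of a raised key there (66 mm above the bench), axes as the unit. Exactly one of the four caps is here; if it is the latched one, its top is 3 mm lower. A raised key yields from 1.5 N on, 0.5 N more per mm, and clicks into its latch beyond 5.5 mm (4.3 N).
- key_a: Square beige push-push key cap, 28 x 28 x 12 mm, one of four alike; the letter is only a label, it may sit at any place in the row. Origin: centre of its top face, z up: 66 mm above the unit's underside when raised, 63 latched, 59 pressed home. A latched key is firm up to 3 N, then yields; it is freed if pushed below 60.5 mm (4.5 N); home takes 5 to 6 N. It rises once the finger leaves.
- key_b: Square beige push-push key cap, 28 x 28 x 12 mm, one of four alike; the letter is only a label, it may sit at any place in the row. Origin: centre of its top face, z up: 66 mm above the unit's underside when raised, 63 latched, 59 pressed home. A latched key is firm up to 3 N, then yields; it is freed if pushed below 60.5 mm (4.5 N); home takes 5 to 6 N. It rises once the finger leaves.
- key_c: Square beige push-push key cap, 28 x 28 x 12 mm, one of four alike; the letter is only a label, it may sit at any place in the row. Origin: centre of its top face, z up: 66 mm above the unit's underside when raised, 63 latched, 59 pressed home. A latched key is firm up to 3 N, then yields; it is freed if pushed below 60.5 mm (4.5 N); home takes 5 to 6 N. It rises once the finger leaves.
- key_d: Square beige push-push key cap, 28 x 28 x 12 mm, one of four alike; the letter is only a label, it may sit at any place in the row. Origin: centre of its top face, z up: 66 mm above the unit's underside when raised, 63 latched, 59 pressed home. A latched key is firm up to 3 N, then yields; it is freed if pushed below 60.5 mm (4.5 N); home takes 5 to 6 N. It rises once the finger leaves.
- vial: Bystander: loose small clear jar with blue cap, 22 mm wide, 34 mm high, standing on the unit's deck behind the keys. Origin: centre of its underside.
- nut: Bystander: loose beige fitting nut, 20 mm wide, 24 mm high, standing on the unit's deck behind the keys. Origin: centre of its underside.
- tee: Bystander: loose beige tee block, 34 x 66 x 26 mm, on the bench beside the unit. Origin: centre of its underside.
- head: Bystander: loose steel pump head, disc 60 mm wide, 45 mm high, on the bench beside the unit. Origin: centre of its underside.
- flask: Bystander: loose amber bottle with blue cap, 48 mm wide, 85 mm high, on the bench near the lamp end. Origin: centre of its underside.
- wrench: Bystander: loose steel wrench, 130 mm long, lying on the bench before the unit. Origin: under its middle.
- seal: Bystander: loose white seal ring, 32 mm wide, 8 mm high, on the bench before the unit. Origin: centre of its underside.

How it is judged:
By the outcome, as a careful person would: the job done as asked, in the order asked, and still so for the second after the job is handed in, with the robot touching nothing.
It also fails if it takes over 51 s, if anything falls off the work surface, if the arm or the gripper's body presses on something with over 40 N, if the wrist force passes 120 N, or if a joint passes its speed limit or range.

ROBOT

A 7-joint arm with a two-finger parallel gripper is mounted at the origin on the work surface. World frame = base frame: x ahead of the robot, y to its left, z up, the work surface at z = 0. Lengths are in m, angles in rad, forces in N, time in s.
With the tool pointing down it reaches from about 0.35 to 0.9 m from the base axis. Payload 8.1 kg.
Tool frame: the origin (TCP) lies on the centre line of the jaws, within the pads' length; the fingertips stand 19 mm ahead of it and the grasp point (between the pads) is the TCP; z points along the fingers, y is the direction in which the jaws open and shut (so a half turn about z gives the same grasp; the last joint's range is limited). The gripper opens to 92 mm and grips with 3 to 60 N. Pads are 19 mm wide; open, the fingers measure 130 mm over their backs; the gripper's body (75 mm by 190 mm) begins 47 mm behind the grasp point.
Start: joints at [1.135, 0.434, 0.025, 1.573, -0.012, 1.134, -0.075], TCP at [0.204, -0.591, 0.246] pointing down, gripper open.
Joint ranges: [-2.62, 2.62], [-0.44, 2.09], [-1.27, 1.32], [0.08, 2.57], [-1.32, 4.46], [0.12, 2], [-2.74, 2.74]. Speed limits (rad/s): [2.22, 2.22, 3.01, 3.01, 3.14, 3.14, 3.14].

INTERFACE

Orientations are given as a rotation vector (axis times angle).
In Python, from cell import monitor, imaging, workorder, outline_of gives the robot as it stands.
- The arm moves only by the tool move_arm, never from a script. Its argument "series" is a list of rows, each a list of 6 numbers: the shift along the world's x, y, z in cm, then the turn, a rotation vector about the world's x, y, z in degrees. A call has 1 to 8 rows; each row shifts and turns the commanded pose from where the row before left it; what a row does not reach is not made up. A row lasts 1/10 s, in which the tool goes at most 50 mm and 8.59 degrees, less where a joint would pass 70% of its speed; a pose out of reach is approached as far as the arm can. A call with a gripper value outside its range is refused whole. "grip" is the opening, from 0 (shut) to 1 (fully open), set as the call begins (left out, the last holds). The fingers move at their own pace and stop on an object; "force" is the grip in N (left out, the last holds). Time passes only in rows, so rows that do not move let the fingers close. It gives the time, the measured TCP pose, the force and the opening at its end, in the units of the state.
- monitor.observe(): the state, without advancing time (a new reading comes with each control period).
- imaging.get_image(name): name is "scene" or "top"; returns a dict with "color" (384x512x3 uint8, red, green, blue), "fx", "fy", "cx", "cy" (pixels), "rvec" (rotation vector, rad) and "tvec" (3), from world to camera coordinates, as OpenCV has them. Camera axes: x right, y down, z forward; pixel columns grow to the right and rows downward; lengths in m; the calibration is good to about 2 mm. A picture is of the moment at which its call begins. There is no depth.
- workorder.sign_off(): hands the job in, once; it reports no verdict.
Trained networks look in the newest picture that a camera, given by its name, has taken for a name from the list of things; names that differ only in an ending like _2 or _b are one class to them, and where a whole thing is asked for, a point or a joint stands for the part that bears it (a point fixed in the world has none). Each returns a list of dicts, best first, with "p" (0 to 1); they miss things now and then, are a little off and sometimes report something else, mostly with a low value. They report only what shows in the picture. A call takes as long as a camera call.
- outline_of(camera, thing): "mask" (384x512 bool, what is visible of it) and "rect" ([left, top, width, height] in pixels, round what is visible of it).
The state is a dict: "clock": time; "joints": joint angles; "dq": joint speeds; "joint_efforts": joint torques, N m; "position": TCP position; "ee_rot": TCP orientation; "force": force on the tool from outside, world axes, zero at the start; "ft_torque": the same for the moment, N m; "width": opening from 0.0 (shut) to 1.0 (fully open).
Only numpy, scipy, OpenCV 4.12 (cv2) and the standard library are available. Lean on these libraries where they do the work, as an engineer would, in place of code of your own. Each camera call takes 0.05 s, during which the arm holds its last target. There are 200 camera calls.

## Working session

There is one attempt and no reset: what is moved stays moved. The work goes in short steps, Python scripts to look and compute and a tool call to move; the robot and the scene stay as the last step left them, time stands still between calls to the robot, and variables do not carry over. Pictures are saved under pics/ and viewed, about 8 in all and at most 12, crops included, and the job is handed in when it is done.

Besides the shell and the picture viewer there is one more tool, called after "Emit:" as a command line: name --pt "numbers of a row" for each row, then --argument value for the rest. move_arm: Moves the arm, as the interface text tells. Its arguments: {"type":"object","properties":{"series":{"type":"array"},"grip":{"type":"number"},"force":{"type":"number"}},"required":["series"]}

```bash
mkdir -p pics; ls; python3 - <<'E'
from cell import monitor, imaging, outline_of
import cv2,numpy as np
print(monitor.observe())
for n in("scene","top"):
    d=imaging.get_image(n); cv2.imwrite(f"pics/{n}0.png",d["color"][:,:,::-1])
    print(n,{k:v for k,v in d.items() if k!="color"})
    for t in("unit","key_a","vial","nut","flask"):
        print(t,[(round(r["p"],2),r["rect"]) for r in outline_of(n,t)])
E
```

```text
pics
{'clock': 0.0, 'joints': array([ 1.13541497,  0.43520321,  0.02499578,  1.57405485, -0.01156802,
        1.13395035, -0.07510009]), 'dq': array([0.0004872 , 0.0016727 , 0.00297486, 0.00089956, 0.00042405,
       0.00078301, 0.00064974]), 'joint_efforts': array([-7.87079480e-04, -6.67848659e+01,  9.84308347e-01, -3.14468479e+01,
       -6.07571541e-02,  4.27750975e-02,  2.44200037e-04]), 'position': array([ 0.20395569, -0.59031779,  0.24497382]), 'ee_rot': array([-3.09683075e+00, -5.19970450e-01,  6.47679959e-04]), 'force': array([-0.51267613,  0.12139376, -0.09506346]), 'ft_torque': array([ 0.0082722 , -0.02709572, -0.01596912]), 'width': 1.001701581597}
scene {'fx': 347.3089686870964, 'fy': 347.3089686870964, 'cx': 259.2272038157782, 'cy': 190.84412845319758, 'rvec': array([ 2.02124228,  1.29339608, -0.56871355]), 'tvec': array([-0.25772851, -0.27271229,  1.07480136])}
unit [(0.73, [147.4, 182.0, 171.4, 108.4]), (0.38, [102.9, 218.8, 38.7, 33.9])]
key_a [(0.59, [177.0, 199.8, 18.8, 18.3]), (0.59, [254.1, 185.2, 18.9, 19.9]), (0.49, [205.3, 195.6, 13.7, 17.7]), (0.46, [227.8, 189.9, 20.8, 16.9]), (0.4, [270.7, 210.9, 12.0, 21.5]), (0.18, [146.4, 180.4, 170.7, 108.1])]
vial [(0.77, [271.4, 211.2, 12.2, 19.0])]
nut [(0.41, [202.8, 227.5, 9.5, 10.5])]
flask [(0.67, [331.3, 221.4, 30.6, 41.0])]
top {'fx': 379.3292968636526, 'fy': 379.3292968636526, 'cx': 252.84042946745512, 'cy': 198.5813681531116, 'rvec': array([ 2.15377541, -2.10100566,  0.16858949]), 'tvec': array([0.04442247, 0.56175072, 0.97782812])}
unit [(0.8, [225.4, 156.0, 121.6, 85.6])]
key_a [(0.55, [310.3, 215.3, 11.1, 9.3]), (0.49, [254.3, 202.4, 10.5, 6.4])]
vial [(0.24, [288.8, 208.3, 11.6, 12.8])]
nut []
flask [(0.55, [218.9, 143.6, 17.1, 22.7]), (0.36, [225.6, 155.5, 122.1, 89.9])]
```

```bash
python3 - <<'E'
import cv2
a=cv2.imread("pics/scene0.png")[150:310,90:390];b=cv2.imread("pics/top0.png")[120:270,190:370]
cv2.imwrite("pics/s1.png",cv2.resize(a,(800,427),interpolation=cv2.INTER_CUBIC))
cv2.imwrite("pics/t1.png",cv2.resize(b,(720,600),interpolation=cv2.INTER_CUBIC))
E
```

```text
(no output)
```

View pics/s1.png

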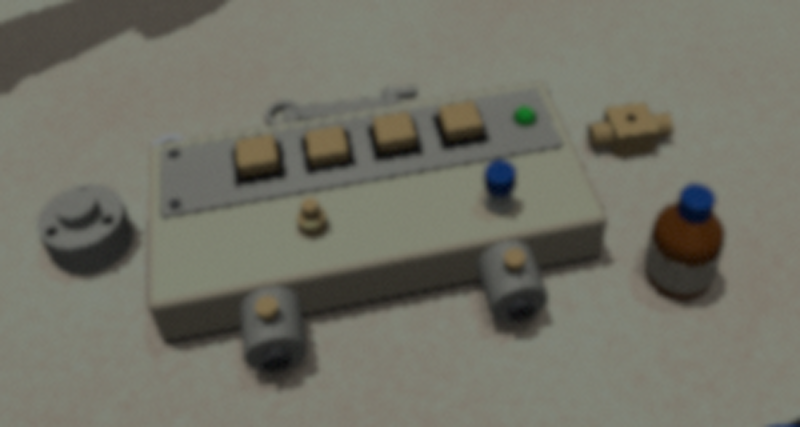

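View pics/t1.png

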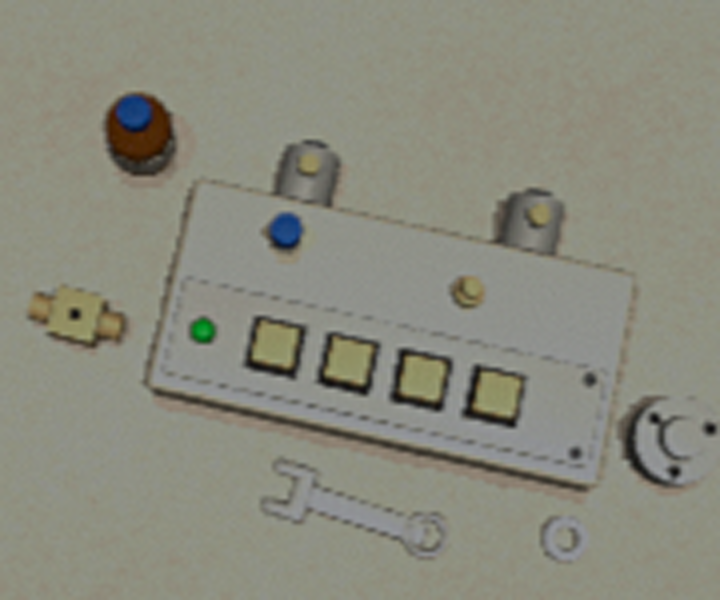

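```bash
cat >h.py <<'E'
import numpy as np,cv2
from scipy.optimize import least_squares
from cell import monitor,imaging
U=np.array([[-30,75,66],[-30,25,66],[-30,-25,66],[-30,-75,66],[-30,125,59],[75,155,47],[75,-155,47]])/1e3
top=np.array([[276,346],[349,362],[422,379],[496,395],[203,330],[201,180],[635,271]])/4+[190,120]
sc=np.array([[258,154],[327,146],[395,131],[462,121],[525,113]])[[3,2,1,0,4]]*.375+[90,150]
def W(p,P):
    c,s=np.cos(p[2]),np.sin(p[2]); return P@np.array([[c,s,0],[-s,c,0],[0,0,1]])+[p[0],p[1],0]
E
python3 - <<'E'
from h import *
D={n:imaging.get_image(n) for n in("top","scene")}
def res(p,cs):
    o=[]
    for n,px in cs:
        d=D[n];K=np.array([[d["fx"],0,d["cx"]],[0,d["fy"],d["cy"]],[0,0,1]])
        o.append((cv2.projectPoints(W(p,U[:len(px)]),d["rvec"],d["tvec"],K,None)[0][:,0]-px).ravel())
    return np.concatenate(o)
for cs in([("top",top)],[("scene",sc)],[("top",top),("scene",sc)]):
    f=min((least_squares(res,[.5,-.1,a],args=(cs,)) for a in(0,1.5,3,-1.5)),key=lambda f:f.cost)
    print(f.x.round(4),f.fun.round(1))
p=f.x; print("slots",W(p,U[:5]).round(4).tolist())
R=cv2.Rodrigues(monitor.observe()["ee_rot"])[0]; print(R.round(3)); 
print("row dir deg",np.degrees(p[2])+90,"tool y deg",np.degrees(np.arctan2(R[1,1],R[0,1])))
E
```

```text
[ 0.5516 -0.0376 -0.1954] [-0.2 -0.1  0.  -0.   0.4 -0.2  0.5 -0.  -0.3  0.3 -1.6 -0.7  1.2  0.6]
[ 0.5641 -0.0369 -0.1821] [ 0.1 -0.7  0.1  0.1 -0.2 -0.9 -0.7  0.9  0.8  0.4]
[ 0.5567 -0.0368 -0.1984] [-0.5 -2.1 -0.2 -1.9  0.  -2.1  0.2 -1.9 -0.5 -1.8 -1.7 -2.6  0.9 -1.
 -1.1 -2.7 -1.  -2.3 -1.2 -3.6 -1.6 -2.2 -0.4 -1.3]
slots [[0.5421, 0.0426, 0.066], [0.5322, -0.0064, 0.066], [0.5224, -0.0554, 0.066], [0.5125, -0.1045, 0.066], [0.5519, 0.0916, 0.059]]
[[ 0.945  0.327  0.   ]
 [ 0.327 -0.945 -0.   ]
 [-0.     0.    -1.   ]]
row dir deg 78.63332635728086 tool y deg -70.93883620392452
```

Emit:
move_arm --pt "2 3.75 0 0 0 -4" --pt "2 3.75 0 0 0 -4" --pt "2 3.75 0 0 0 -4" --pt "2 3.75 0 0 0 -4" --pt "2 3.75 0 0 0 -4" --pt "2 3.75 0 0 0 -4" --pt "2 3.75 0 0 0 -4" --pt "2 3.75 0 0 0 -2" --grip 0

```text
clock: 1.5
position: [0.3648, -0.2892, 0.2461]
ee_rot: [3.126, -0.304, 0.001]
force: [1.2, -1.1, 0.6]
width: 0.355
```

Emit:
move_arm --pt "2 3.75 0 0 0 0" --pt "2 3.75 0 0 0 0" --pt "2 3.75 0 0 0 0" --pt "2 3.75 0 0 0 0" --pt "2 3.75 0 0 0 0" --pt "2 3.75 0 0 0 0" --pt "2 3.75 0 0 0 0" --pt "2 3.75 0 0 0 0"

```text
clock: 2.3
position: [0.5248, 0.0108, 0.246]
ee_rot: [3.127, -0.3, 0.001]
force: [1.1, -0.9, 0.4]
width: 0.006
```

Emit:
move_arm --pt "0.7 1.6 -2 0 0 0" --pt "0.8 1.6 -3 0 0 0" --pt "0 0 -3 0 0 0" --pt "0 0 -2.5 0 0 0" --pt "0 0 -2 0 0 0" --pt "0 0 -1 0 0 0" --pt "0 0 0 0 0 0"

```text
clock: 3.0
position: [0.5385, 0.0411, 0.1098]
ee_rot: [3.127, -0.299, -0.003]
force: [0.3, 0.2, -0.3]
width: 0.005
```

```bash
python3 - <<'E'
from h import *
s=monitor.observe();print(s["position"],s["force"])
for n,(x,y) in(("top",(200,130)),("scene",(190,130))):
    d=imaging.get_image(n);K=np.array([[d["fx"],0,d["cx"]],[0,d["fy"],d["cy"]],[0,0,1]])
    q=cv2.projectPoints((s["position"]-[0,0,.019])[None],d["rvec"],d["tvec"],K,None)[0][0,0]
    print(n,q,(q-[x,y])*5)
    cv2.imwrite(f"pics/{n}2.png",cv2.resize(d["color"][y:y+115,x:x+150,::-1],None,fx=5,fy=5,interpolation=cv2.INTER_CUBIC))
E
```

```text
[0.53847054 0.04110036 0.10976369] [ 0.28227953  0.15649586 -0.34916839]
top [259.13923174 204.33748751] [295.69615869 371.68743756]
scene [260.60959787 182.37712841] [353.04798936 261.88564206]
```

View pics/top2.png

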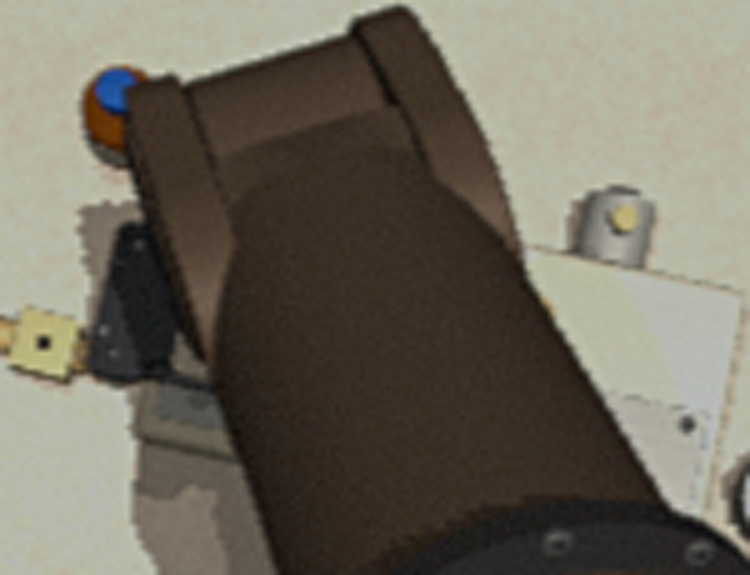

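View pics/scene2.png

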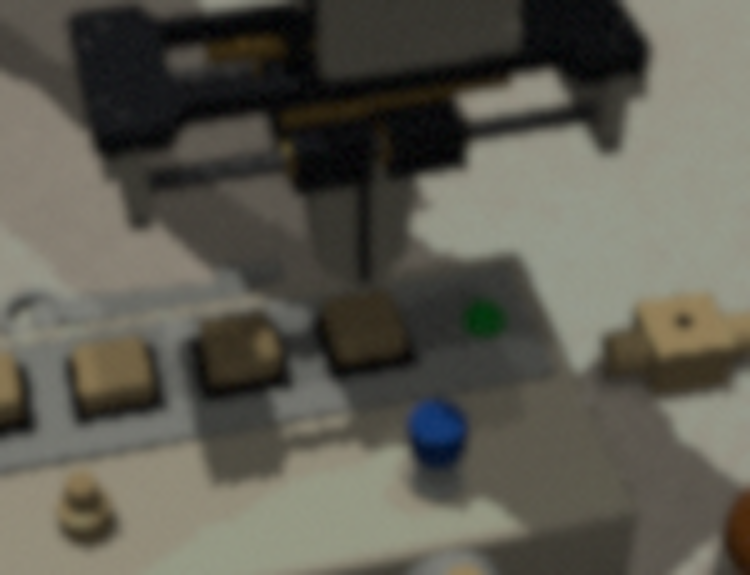

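```bash
python3 - <<'E'
from h import *
s=monitor.observe();d=imaging.get_image("scene");K=np.array([[d["fx"],0,d["cx"]],[0,d["fy"],d["cy"]],[0,0,1]])
cv2.imwrite("pics/s3.png",cv2.resize(d["color"][165:215,240:300,::-1],None,fx=12,fy=12,interpolation=cv2.INTER_CUBIC))
R=cv2.Rodrigues(s["ee_rot"])[0]
P=s["position"]+np.array([[sx*.0095,sy*.019,.019] for sx in(-1,1) for sy in(-1,0,1)])@R.T
pr=lambda P:cv2.projectPoints(P,d["rvec"],d["tvec"],K,None)[0][:,0]
q=(pr(P)+.5-[240,165])*12-.5
print(P.round(4).tolist(),q.round(0).tolist())
for x0 in(.5516,.5567,.564):
    c=np.array([[-30+a,75+b,66] for a,b in((-14,-14),(-14,14),(14,14),(14,-14),(0,0))])/1e3
    print(x0,((pr(W([x0,-.037,-.195],c))+.5-[240,165])*12-.5).round(0).tolist())
E
```

```text
[[0.5339, 0.0618, 0.0925], [0.5303, 0.0431, 0.0925], [0.5267, 0.0245, 0.0925], [0.5526, 0.0582, 0.0925], [0.549, 0.0395, 0.0925], [0.5454, 0.0209, 0.0925]] [[357.0, 153.0], [243.0, 172.0], [128.0, 191.0], [388.0, 229.0], [272.0, 249.0], [154.0, 269.0]]
0.5516 [[155.0, 275.0], [318.0, 248.0], [360.0, 361.0], [192.0, 389.0], [256.0, 317.0]]
0.5567 [[167.0, 294.0], [331.0, 267.0], [374.0, 380.0], [205.0, 409.0], [269.0, 337.0]]
0.564 [[185.0, 322.0], [350.0, 294.0], [394.0, 409.0], [224.0, 439.0], [288.0, 365.0]]
```

View pics/s3.png

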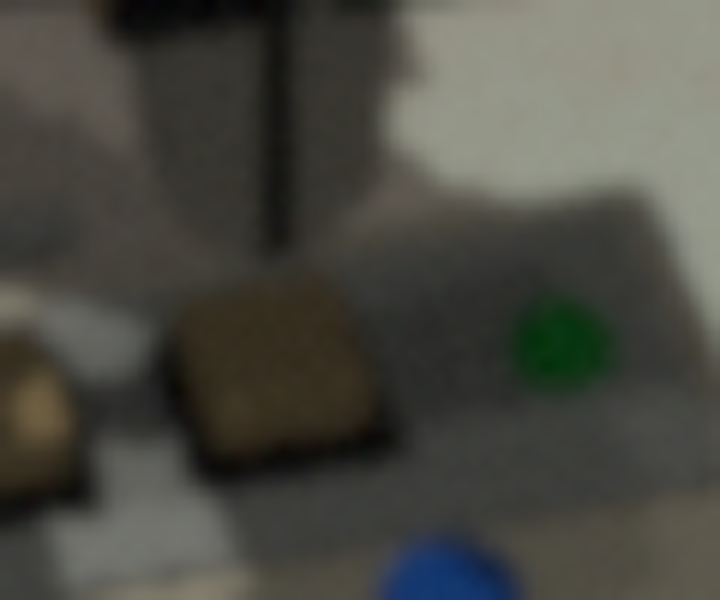

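Emit:
move_arm --pt "0.35 0.2 -0.5 0 0 0" --pt "0 0 -1 0 0 0" --pt "0 0 -0.5 0 0 0" --pt "0 0 -0.2 0 0 0" --pt "0 0 0 0 0 0" --pt "0 0 0 0 0 0"

```text
clock: 3.75
position: [0.5427, 0.0433, 0.0888]
ee_rot: [3.127, -0.299, -0.0]
force: [-0.0, 0.1, 0.2]
width: 0.009
```

Emit:
move_arm --pt "0 0 -0.1 0 0 0" --pt "0 0 -0.05 0 0 0" --pt "0 0 -0.05 0 0 0" --pt "0 0 -0.05 0 0 0" --pt "0 0 -0.05 0 0 0" --pt "0 0 0 0 0 0" --pt "0 0 0 0 0 0"

```text
clock: 4.45
position: [0.5427, 0.0433, 0.0857]
ee_rot: [3.127, -0.299, -0.0]
force: [0.1, 0.1, -0.1]
width: 0.003
```

Emit:
move_arm --pt "0 0 -0.05 0 0 0" --pt "0 0 -0.05 0 0 0" --pt "0 0 0 0 0 0" --pt "0 0 0 0 0 0"

```text
clock: 4.85
position: [0.5427, 0.0433, 0.0848]
ee_rot: [3.127, -0.299, 0.0]
force: [0.2, 0.4, 1.5]
width: 0.003
```

Emit:
move_arm --pt "0 0 -0.05 0 0 0" --pt "0 0 -0.05 0 0 0" --pt "0 0 0 0 0 0" --pt "0 0 0 0 0 0"

```text
clock: 5.25
position: [0.5427, 0.0433, 0.0838]
ee_rot: [-3.127, 0.299, -0.0]
force: [-0.4, -0.1, 1.5]
width: 0.003
```

Emit:
move_arm --pt "0 0 0.3 0 0 0" --pt "0 0 1.2 0 0 0" --pt "-0.5 -2.45 0 0 0 0" --pt "-0.48 -2.45 0 0 0 0" --pt "0 0 -0.8 0 0 0" --pt "0 0 -0.3 0 0 0" --pt "0 0 0 0 0 0" --pt "0 0 0 0 0 0"

```text
clock: 6.05
position: [0.533, -0.0046, 0.0879]
ee_rot: [-3.127, 0.297, 0.0]
force: [-0.1, 0.5, -0.1]
width: -0.004
```

Emit:
move_arm --pt "0 0 -0.1 0 0 0" --pt "0 0 -0.1 0 0 0" --pt "0 0 -0.05 0 0 0" --pt "0 0 -0.05 0 0 0" --pt "0 0 -0.05 0 0 0" --pt "0 0 -0.05 0 0 0" --pt "0 0 0 0 0 0" --pt "0 0 0 0 0 0"

```text
clock: 6.85
position: [0.533, -0.0056, 0.0838]
ee_rot: [-3.127, 0.299, -0.0]
force: [-0.3, 1.2, 2.3]
width: 0.004
```

Slot 2 is raised too. On to slot 3.

Emit:
move_arm --pt "0 0 0.3 0 0 0" --pt "0 0 1.2 0 0 0" --pt "-0.5 -2.45 0 0 0 0" --pt "-0.48 -2.45 0 0 0 0" --pt "0 0 -0.8 0 0 0" --pt "0 0 -0.3 0 0 0" --pt "0 0 0 0 0 0" --pt "0 0 0 0 0 0"

```text
clock: 7.65
position: [0.5233, -0.0538, 0.0879]
ee_rot: [-3.127, 0.297, -0.0]
force: [-0.2, -0.1, 0.1]
width: 0.006
```

Emit:
move_arm --pt "0 0 -0.1 0 0 0" --pt "0 0 -0.1 0 0 0" --pt "0 0 -0.05 0 0 0" --pt "0 0 -0.05 0 0 0" --pt "0 0 -0.05 0 0 0" --pt "0 0 -0.05 0 0 0" --pt "0 0 0 0 0 0" --pt "0 0 0 0 0 0"

```text
clock: 8.45
position: [0.5231, -0.0547, 0.0838]
ee_rot: [3.127, -0.299, 0.0]
force: [0.3, -1.0, 0.8]
width: 0.005
```

Emit:
move_arm --pt "0 0 0 0 0 0"

```text
clock: 8.55
position: [0.5231, -0.0548, 0.0838]
ee_rot: [3.127, -0.299, 0.0]
force: [-0.6, -0.3, -0.2]
width: 0.007
```

Emit:
move_arm --pt "0 0 -0.05 0 0 0" --pt "0 0 0 0 0 0"

```text
clock: 8.75
position: [0.523, -0.0547, 0.0832]
ee_rot: [3.127, -0.299, -0.0]
force: [0.1, 0.6, -0.6]
width: 0.005
```

Emit:
move_arm --pt "0 0 -0.05 0 0 0" --pt "0 0 0 0 0 0"

```text
clock: 8.95
position: [0.523, -0.0547, 0.0827]
ee_rot: [3.127, -0.299, -0.0]
force: [-0.2, -0.1, 1.1]
width: 0.004
```

Emit:
move_arm --pt "0 0 -0.04 0 0 0" --pt "0 0 0 0 0 0" --pt "0 0 0 0 0 0"

```text
clock: 9.25
position: [0.523, -0.0547, 0.0824]
ee_rot: [3.127, -0.299, 0.0]
force: [-0.1, -0.6, 2.8]
width: 0.006
```

Emit:
move_arm --pt "0 0 -0.03 0 0 0" --pt "0 0 0 0 0 0" --pt "0 0 0 0 0 0"

```text
clock: 9.55
position: [0.5231, -0.0547, 0.0821]
ee_rot: [3.127, -0.299, 0.0]
force: [-0.8, 0.6, 2.8]
width: 0.003
```

Emit:
move_arm --pt "0 0 0 0 0 0"

```text
clock: 9.65
position: [0.523, -0.0547, 0.0821]
ee_rot: [3.127, -0.299, -0.0]
force: [-1.0, 0.3, 2.8]
width: 0.006
```

Slot 3 is contacted about 3 mm lower and is firm, so it is the latched key. I'll tap slot 4 as well, as asked.

Emit:
move_arm --pt "0 0 0.3 0 0 0" --pt "0 0 1.37 0 0 0" --pt "-0.5 -2.45 0 0 0 0" --pt "-0.48 -2.45 0 0 0 0" --pt "0 0 -0.8 0 0 0" --pt "0 0 -0.3 0 0 0" --pt "0 0 0 0 0 0" --pt "0 0 0 0 0 0"

```text
clock: 10.45
position: [0.5134, -0.1027, 0.0877]
ee_rot: [-3.127, 0.297, 0.0]
force: [-0.7, -0.7, -0.0]
width: 0.004
```

Emit:
move_arm --pt "0 0 -0.1 0 0 0" --pt "0 0 -0.1 0 0 0" --pt "0 0 -0.05 0 0 0" --pt "0 0 -0.05 0 0 0" --pt "0 0 -0.05 0 0 0" --pt "0 0 -0.05 0 0 0" --pt "0 0 0 0 0 0" --pt "0 0 0 0 0 0"

```text
clock: 11.25
position: [0.5134, -0.1036, 0.0838]
ee_rot: [-3.127, 0.299, -0.0]
force: [-0.2, 2.1, 1.5]
width: 0.005
```

Emit:
move_arm --pt "0 0 0 0 0 0"

```text
clock: 11.35
position: [0.5134, -0.1037, 0.0838]
ee_rot: [-3.127, 0.299, -0.0]
force: [-0.5, 2.2, 3.1]
width: 0.007
```

Slot 4 is raised. Back to slot 3 for the press.

Emit:
move_arm --pt "0 0 0.3 0 0 0" --pt "0 0 1.2 0 0 0" --pt "0.5 2.45 0 0 0 0" --pt "0.48 2.45 0 0 0 0" --pt "0 0 -0.8 0 0 0" --pt "0 0 -0.4 0 0 0" --pt "0 0 -0.2 0 0 0" --pt "0 0 0 0 0 0"

```text
clock: 12.15
position: [0.5226, -0.0559, 0.0845]
ee_rot: [3.126, -0.302, -0.001]
force: [-0.3, -0.6, 1.0]
width: 0.01
```

Emit:
move_arm --pt "0 0 -0.1 0 0 0" --pt "0 0 -0.1 0 0 0" --pt "0 0 -0.05 0 0 0" --pt "0 0 -0.05 0 0 0" --pt "0 0 -0.05 0 0 0" --pt "0 0 -0.05 0 0 0" --pt "0 0 -0.05 0 0 0" --pt "0 0 -0.05 0 0 0"

```text
clock: 12.95
position: [0.5231, -0.0551, 0.0798]
ee_rot: [3.127, -0.3, 0.0]
force: [-1.1, -2.8, 3.6]
width: -0.001
```

Emit:
move_arm --pt "0 0 -0.05 0 0 0" --pt "0 0 -0.05 0 0 0" --pt "0 0 -0.05 0 0 0" --pt "0 0 0 0 0 0" --pt "0 0 0 0 0 0"

```text
clock: 13.45
position: [0.5231, -0.0551, 0.0783]
ee_rot: [3.127, -0.3, 0.0]
force: [-0.9, -3.3, 5.7]
width: 0.008
```

Emit:
move_arm --pt "0 0 -0.04 0 0 0" --pt "0 0 -0.04 0 0 0" --pt "0 0 0 0 0 0" --pt "0 0 0 0 0 0"

```text
clock: 13.85
position: [0.5231, -0.0551, 0.0781]
ee_rot: [3.127, -0.3, 0.001]
force: [-3.0, -3.3, 13.6]
width: 0.004
```

Hard stop reached. Next: release and retreat.

Emit:
move_arm --pt "0 0 0.1 0 0 0" --pt "0 0 0.3 0 0 0" --pt "0 0 1 0 0 0" --pt "0 0 3 0 0 0" --pt "0 0 4 0 0 0" --pt "0 0 4 0 0 0" --pt "0 0 4 0 0 0" --pt "-2 -3.75 0 0 0 0"

```text
clock: 14.65
position: [0.508, -0.0865, 0.2475]
ee_rot: [-3.125, 0.285, -0.017]
force: [1.3, -0.5, -0.1]
width: 0.004
```

Emit:
move_arm --pt "-2 -3.75 0 0 0 0" --pt "-2 -3.75 0 0 0 0" --pt "-2 -3.75 0 0 0 0" --pt "-2 -3.75 0 0 0 0" --pt "-2 -3.75 0 0 0 0" --pt "-2 -3.75 0 0 0 0" --pt "-2 -3.75 0 0 0 0" --pt "-2 -3.75 0 0 0 0"

```text
clock: 15.45
position: [0.3426, -0.3929, 0.2419]
ee_rot: [-3.127, 0.297, -0.002]
force: [1.1, 0.1, -0.7]
width: 0.003
```

Emit:
move_arm --pt "-1 -4 0 0 0 0" --pt "-1 -4 0 0 0 0" --pt "-1 -4 0 0 0 0" --pt "0 0 0 0 0 0"

```text
clock: 15.85
position: [0.3102, -0.517, 0.2413]
ee_rot: [3.124, -0.308, -0.001]
force: [-0.2, 0.9, 0.2]
width: 0.005
```

```bash
python3 - <<'E'
from h import *
I=[]
for n,(x,y) in(("top",(225,160)),("scene",(165,175))):
    d=imaging.get_image(n)["color"]; o=cv2.cvtColor(cv2.imread(f"pics/{n}0.png"),cv2.COLOR_BGR2RGB)
    I.append(np.hstack([cv2.resize(c[y:y+75,x:x+110,::-1],(396,270),interpolation=cv2.INTER_CUBIC) for c in(o,d)]))
    df=np.abs(d.astype(int)-o).max(2); print(n,(df[130:280,190:370]>40).sum())
cv2.imwrite("pics/end.png",np.vstack(I)); print(monitor.observe()["position"])
E
```

```text
top 15
scene 58
[ 0.31302693 -0.51225089  0.24119504]
```

View pics/end.png

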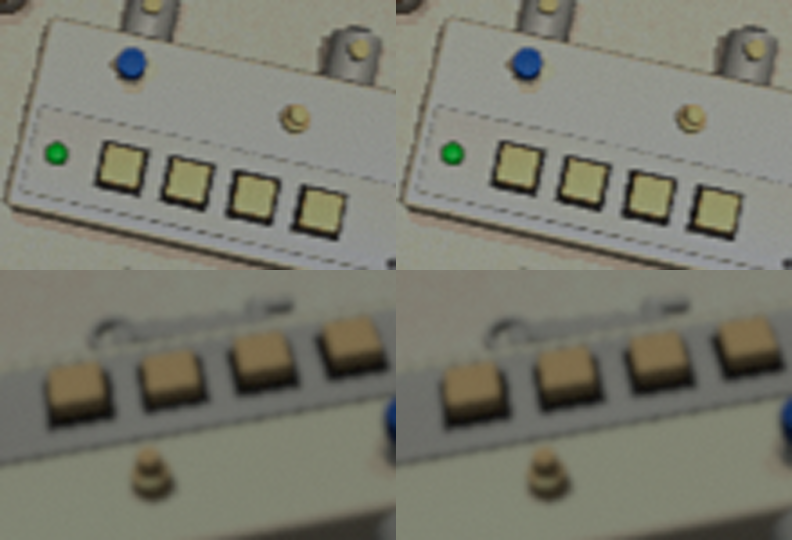

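The picture compares before (left) and after (right). In the scene view the slot-3 cap has risen from about (170,372) to (567−396,367), in line with the others. The vial and nut have not moved.

```bash
python3 -c "
from cell import workorder
print(workorder.sign_off())"
```

```text
the job is handed in; nothing more can be done
None
```

The latched key was the third from the green lamp. I pressed it home once, it sprang up, and I handed the job in at about 16 s.

- **Tapping:** I tapped all four keys in order from the lamp end. Keys 1, 2 and 4 met the finger about 66 mm up and yielded; each was pushed only about 1.2 mm, well short of the 5.5 mm click. Key 3 met it about 3 mm lower and was firm at 2.8 N.
- **Pressing:** Key 3 went down slowly to its hard stop, where the force rose to about 14 N. I then released it and moved the arm clear.
- **Final check:** Before-and-after pictures show the third cap risen level with the others. The vial, nut and wrench are where they were. I saw no sign that anything else moved, but I did not view the flask, tee, head and seal again at the end.
- **Disagreements:** The two cameras placed the unit about 12 mm apart in x, so I took a value between them and checked it with the finger just above key 1. The force readings were noisy, about 0.5–1 N. I saw up to about 3 N of sideways force while pressing key 3, and about 2 N while tapping key 4.

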